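# Slip the ceramic reference blade between the plates of a dielectric test cell and hold it

## Robot

A 6-joint arm with a two-finger parallel gripper is mounted at the origin on a cart in front of the work surface, level with it; the furniture and walls round the work are solid. World frame = base frame: x ahead of the robot, y to its left, z up, the work surface at z = 0. Lengths are in m, angles in rad, forces in N, time in s.
With the tool pointing down it reaches from about 0.25 to 0.725 m from the base axis. Payload 9.7 kg.
Tool frame: the origin (TCP) lies between the finger pads; the fingertips stand 22 mm ahead of it and the grasp point (between the pads) lies 3 mm ahead of it; z points along the fingers, y is the line along which they close (so a half turn about z gives the same grasp; the last joint's range is limited). The gripper opens to 85 mm and grips with 20 to 120 N. Pads are 22 mm wide; open, the fingers measure 114 mm over their backs; the gripper's body (76 mm by 85 mm) begins 54 mm behind the grasp point. The pads swing forward as they close: fully open they stand 13 mm farther back than shut.
Start: joints at [1.228, 0.087, 0.176, 1.66, 0, 1.571], TCP at [0.185, 0.518, 0.253] pointing down, gripper open.
Joint ranges: [-3.13, 3.13], [-0.85, 1.81], [-1.15, 1.24], [-2.2, 2.28], [-1.44, 1.52], [-3.14, 3.14]. Speed limits (rad/s): [2.22, 2.22, 2.57, 3.14, 3.14, 3.14].

## Interface

Orientations are given as a unit quaternion [w, x, y, z].
In Python, from station import env, imaging, workorder gives the robot as it stands. The module is installed in compiled form; this text tells all that it offers.
- The arm moves only by the tool send_rows, never from a script. Its argument "moves" is a list of rows, each a list of 5 numbers: the finger opening in m, from 0 to 0.0854, then the shift along the tool's x, y, z in m, then the turn about the tool's z in degrees. In form: [[jaw, dx, dy, dz, spin], ...]. A call has exactly 10 rows; each row is the pose to reach, as a shift and turn from the pose commanded when the call began, along the tool's axes at that moment; what a row does not reach only later rows make up. A row lasts 1/10 s, in which the tool goes at most 50 mm and 8.59 degrees, less where a joint would pass 70% of its speed; a pose out of reach is approached as far as the arm can. A call with a gripper value outside its range is refused whole. The fingers move at their own pace and stop on an object; "force" is the grip in N (left out, the last holds). Time passes only in rows, so rows that repeat a pose let the fingers close, or fill a call up. It gives the time, the measured TCP pose, the force, the opening and the grip force at its end, in the units of the state.
- env.get_obs(): the state, without advancing time (a new reading comes with each control period).
- imaging.read_camera(name): name is "scene" or "top" or "wrist"; returns a dict with "pixels" (420x560x3 uint8, red, green, blue), "camera_matrix" (3x3 intrinsics, pixels), "D" ([k1, k2, p1, p2, k3] as OpenCV has them; the pictures are not rectified), "R" (3x3) and "t" (3): a world point X has camera coordinates R X + t. Camera axes: x right, y down, z forward; pixel columns grow to the right and rows downward; lengths in m; the calibration is good to about 2 mm. A picture is of the moment at which its call begins. There is no depth.
- workorder.job_done(): hands the job in; it is judged then, once.
The state is a dict: "clock": time; "joint_positions": joint angles; "dq": joint speeds; "joint_efforts": joint torques, N m; "tool_pos": TCP position; "ee_rot": TCP orientation; "force": force on the tool from outside, world axes, zero at the start; "moment": the same for the moment, N m; "grip_width": finger opening in m; "grip_force": force on a finger pad.
Only numpy, scipy, OpenCV 4.12 (cv2) and the standard library are available. Lean on these libraries where they do the work, as an engineer would, in place of code of your own. Each camera call takes 0.05 s, during which the arm holds its last target. There are 200 camera calls.

## Task

Pick up the reference with the wide white ceramic blade and slide the blade, flat and straight, through the flared mouth between the two electrode plates of the test cell: it lifts the sprung upper plate a little and drags snugly, and goes in until the dark line across the blade is level with the front edge of the mouth. Do not force it, and leave the narrow-bladed reference where it lies. Finish holding the handle, the blade lying on the lower plate at that depth, so that the capacitance can be read: do not let go.

Things in the scene. Friction and masses are not known exactly. Their poses are not given: they have to be found in the camera images.
- ref_wide: reference with the WIDE blade, about 80 g, loose, lying on the bench. Grey handle 60 long (x) x 18 wide (y) x 30 high mm; origin: centre of the handle's underside, x towards the tip, z up. White ceramic blade 28 mm wide, 4 mm thick (last 11 mm taper to 2.4), 72 mm out of the handle's front, mid-plane 15 mm above its underside. Mass centre about 8 mm ahead of the origin
- ref_wide_grip (a point): middle of the wide reference's handle, 21 mm above its underside: where to grip it from above, across its 18 mm width (y); axes as the body
- ref_wide_tip (a point): middle of the wide blade's nose, 102 mm ahead of the handle's centre, at mid-thickness; axes as the body
- ref_wide_line (a point): middle of the dark line engraved across the wide blade, 55 mm behind the tip and 47 mm ahead of the handle's centre, at mid-thickness; axes as the body
- ref_narrow: the other reference: same handle and length, but its blade is only 12 mm wide. To be left alone
- cell: test cell, fixed: grey base 124 (x) x 116 (y) x 16 mm, posts 44 mm either side, 14 mm behind the middle, under a bridge (107 mm high, 22 mm deep), carrying two level aluminium plates 60 mm wide, one above the other; yoke on the posts under the bridge. Origin: centre of the underside; x from the mouth (robot's side, 40 mm before the middle) inwards, z up
- cell_mouth (a point): middle of the mouth's front edge, at the height of the lower plate's flat top (43 to 45 mm above the bench, adjustable); x points into the gap, z up. From here both lips converge over 12 mm (mouth 10 mm high) to flat plates 56 mm deep. Gap at rest 1.5 to 2.9 mm, so the 4 mm blade lifts the upper plate. With the blade on the lower plate its mid-plane is 2 mm above this point
- cell_upper (a joint): height of the upper plate above its rest position, m: 0 with nothing between the plates, 1 to 2.5 mm with the wide blade lying between them; spring and weight press it down with 3 to 4 N, so the slippery blade (friction about 0.3) drags with 2 to 3 N once past the lips; travel 8 mm

How it is judged:
By the outcome, as a careful person would: the job done as asked, in the order asked, and still so for the second after the job is handed in, while the arm keeps its last pose, push and grip.
It also fails if it takes over 40 s, if anything falls off the work surface, if the arm or the gripper's body presses on something with over 40 N, if the wrist force passes 120 N, or if a joint passes its speed limit or range.

## Working session

There is one attempt and no reset: what is moved stays moved. The work goes in short steps, Python scripts to look and compute and a tool call to move; the robot and the scene stay as the last step left them, time stands still between calls to the robot, and variables do not carry over. Pictures are saved under pics/ and viewed, at most 10 in all, crops included, and the job is handed in when it is done.

Besides the shell and the picture viewer there is one more tool, called after "Emit:" as a command line: name --pt "numbers of a row" for each row, then --argument value for the rest. send_rows: Moves the arm, as the interface text tells. Its arguments: {"type":"object","properties":{"moves":{"type":"array","items":{"type":"array","items":{"type":"number"}}},"force":{"type":"number"}},"required":["moves"]}

```bash
mkdir -p pics
python3 - <<'E'
from station import env, imaging
import cv2,numpy as np
o=env.get_obs();print({k:np.round(v,3).tolist() for k,v in o.items()})
a=[]
for n in("top","scene"):
    c=imaging.read_camera(n);cv2.imwrite(f"pics/{n}0.png",c["pixels"][:,:,::-1])
    print(n,c["camera_matrix"].tolist(),c["D"],np.round(c["R"],4).tolist(),c["t"], -c["R"].T@c["t"])
E
```

```text
{'clock': 0.0, 'joint_positions': [1.228, 0.087, 0.175, 1.66, -0.0, 1.571], 'dq': [-0.0, -0.0, 0.0, 0.0, 0.0, -0.0], 'joint_efforts': [0.0, -52.04, 46.48, 0.016, 0.0, -0.0], 'tool_pos': [0.185, 0.518, 0.253], 'ee_rot': [-0.0, 0.171, 0.985, -0.001], 'force': [0.215, -0.632, 0.659], 'moment': [-0.003, 0.056, 0.01], 'grip_force': 0.0, 'grip_width': 0.086}
top [[468.06312716999605, 0.0, 273.9923449825118], [0.0, 468.06312716999605, 203.64879693342414], [0.0, 0.0, 1.0]] [-0.01908985  0.          0.          0.          0.        ] [[-0.0065, -1.0, -0.0035], [-0.9749, 0.0071, -0.2225], [0.2225, 0.002, -0.9749]] [0.02983471 0.55306995 1.01193136] [0.3142092  0.02389652 1.10972208]
scene [[515.7492941638475, 0.0, 275.07909733172113], [0.0, 515.7492941638475, 204.54889800775442], [0.0, 0.0, 1.0]] [-0.14536504  0.          0.          0.          0.        ] [[0.9013, -0.4329, 0.0161], [-0.2963, -0.6431, -0.7061], [0.316, 0.6316, -0.7079]] [-0.48958898  0.22044377  0.92292608] [ 0.21489562 -0.65315183  0.81688306]
```

View pics/top0.png

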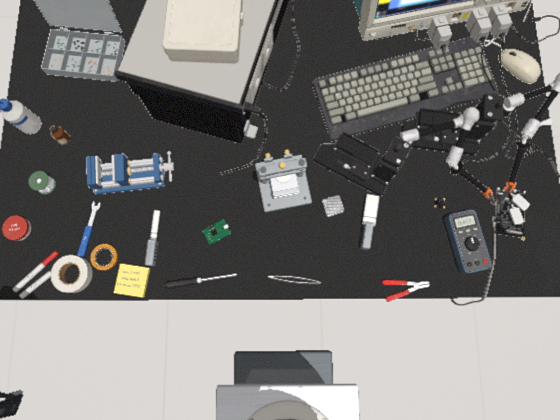

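View pics/scene0.png

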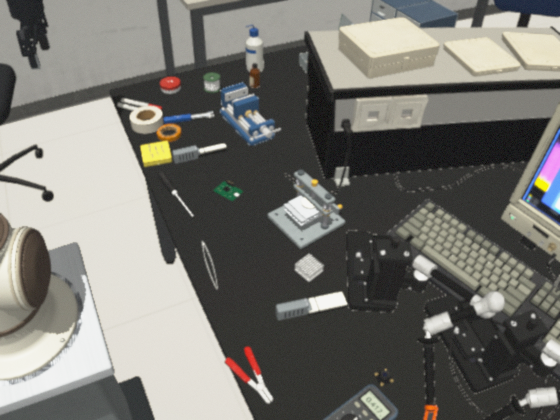

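Top view: the wide blade is at (371,220), handle towards the robot. The narrow one is at (152,238), and the cell is at (284,180) with its mouth facing the robot. I'll enlarge both to measure.

```bash
cat > h.py <<'E'
import cv2,numpy as np
from station import env, imaging
def ray(c,uv,z):
    p=cv2.undistortPoints(np.float64(uv).reshape(-1,1,2),c["camera_matrix"],c["D"]).reshape(-1,2)
    d=np.c_[p,np.ones(len(p))]@c["R"]; o=-c["R"].T@c["t"]
    return o+d*((z-o[2])/d[:,2])[:,None]
def proj(c,X):
    return cv2.projectPoints(np.float64(X).reshape(-1,1,3),cv2.Rodrigues(c["R"])[0],c["t"],c["camera_matrix"],c["D"])[0].reshape(-1,2)
E
python3 - <<'E'
from h import *
c=imaging.read_camera("top");im=c["pixels"]
cv2.imwrite("pics/crop1.png",np.hstack([cv2.resize(im[145:215,250:320,::-1],None,fx=5.5,fy=5.5,interpolation=2),cv2.resize(im[185:255,335:405,::-1],None,fx=5.5,fy=5.5,interpolation=2)]))
g=im.min(2)
for nm,th,z in(("blade",190,.017),("all",85,.02)):
    m=np.zeros_like(g);m[190:252,355:385]=(g[190:252,355:385]>th)*255
    k=max(cv2.findContours(m,0,1)[0],key=cv2.contourArea);r=cv2.minAreaRect(k);b=cv2.boxPoints(r)
    print(nm,r,ray(c,b,z).round(4).tolist())
E
```

```text
blade ((370.32000732421875, 210.25997924804688), (12.303659439086914, 30.97127914428711), 8.130102157592773) [[0.5109, -0.1822, 0.017], [0.5857, -0.1964, 0.017], [0.5811, -0.2255, 0.017], [0.5065, -0.2109, 0.017]]
all ((368.8299560546875, 221.1899871826172), (14.142135620117188, 55.012908935546875), 8.130102157592773) [[0.4565, -0.1695, 0.02], [0.5877, -0.1942, 0.02], [0.5825, -0.2276, 0.02], [0.4516, -0.202, 0.02]]
```

View pics/crop1.png

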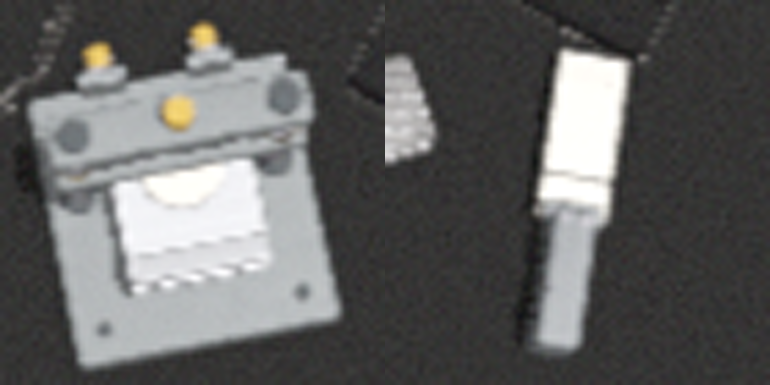

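```bash
cat >> h.py <<'E'
from scipy.spatial.transform import Rotation as Ro
def shift(target,yaz=None):
    o=env.get_obs();R=Ro.from_quat(np.r_[o["ee_rot"][1:],o["ee_rot"][0]]).as_matrix()
    az=np.degrees(np.arctan2(R[1,1],R[0,1]))
    print("pos",o["tool_pos"].round(4),"yaz",az.round(2),"tilt z",R[:,2].round(4),"F",o["force"].round(2))
    print("shift",(R.T@(np.array(target)-o["tool_pos"])).round(4),"spin",None if yaz is None else round(az-yaz,2))
E
python3 - <<'E'
from h import *
shift([.483,-.192,.20],79)
c=imaging.read_camera("top")
f=lambda pts:np.array([[250+x/5.5,145+y/5.5] for x,y in pts])-.4
b=ray(c,f([(82,368),(340,318)]),.016);m=ray(c,f([(133,290),(270,262)]),.044)
print(b,m);d=b[1]-b[0];print(np.degrees(np.arctan2(d[0],-d[1])));d=m[1]-m[0];print(np.degrees(np.arctan2(d[0],-d[1])),m.mean(0),b.mean(0))
E
```

```text
pos [0.1848 0.5179 0.2527] yaz 70.36 tilt z [-4.e-04 -1.e-03 -1.e+00] F [-0.63 -0.43 -0.13]
shift [-0.5195 -0.5683  0.0533] spin -8.64
[[ 0.54475653  0.04890846  0.016     ]
 [ 0.56621883 -0.06361861  0.016     ]] [[ 0.57264604  0.02647779  0.044     ]
 [ 0.58451903 -0.03209093  0.044     ]]
10.798336032230221
11.459651108922644 [ 0.57858254 -0.00280657  0.044     ] [ 0.55548768 -0.00735508  0.016     ]
```

Emit:
send_rows --pt "0.06 -0.52 -0.567 0.05 -8.7" --pt "0.06 -0.52 -0.567 0.05 -8.7" --pt "0.06 -0.52 -0.567 0.05 -8.7" --pt "0.06 -0.52 -0.567 0.05 -8.7" --pt "0.06 -0.52 -0.567 0.05 -8.7" --pt "0.06 -0.52 -0.567 0.05 -8.7" --pt "0.06 -0.52 -0.567 0.05 -8.7" --pt "0.06 -0.52 -0.567 0.05 -8.7" --pt "0.06 -0.52 -0.567 0.05 -8.7" --pt "0.06 -0.52 -0.567 0.05 -8.7" --force 40

```text
clock: 1.2
tool_pos: [0.3791, 0.0563, 0.2209]
ee_rot: [0.0, 0.095, 0.995, 0.0]
force: [1.8, 0.9, -0.2]
grip_width: 0.0601
grip_force: 0.0
```

Run:
```python
from h import *
shift([.483,-.192,.20],79)
```

```text
pos [0.3791 0.0563 0.2209] yaz 79.06 tilt z [ 1.e-03  2.e-04 -1.e+00] F [ 1.78  0.9  -0.2 ]
shift [-0.1491 -0.2241  0.021 ] spin 0.06
```

Emit:
send_rows --pt "0.06 -0.149 -0.224 0.02 0" --pt "0.06 -0.149 -0.224 0.02 0" --pt "0.06 -0.149 -0.224 0.02 0" --pt "0.06 -0.149 -0.224 0.02 0" --pt "0.06 -0.149 -0.224 0.02 0" --pt "0.06 -0.149 -0.224 0.02 0" --pt "0.06 -0.149 -0.224 0.02 0" --pt "0.06 -0.149 -0.224 0.02 0" --pt "0.06 -0.149 -0.224 0.02 0" --pt "0.06 -0.149 -0.224 0.02 0"

```text
clock: 2.2
tool_pos: [0.4826, -0.1889, 0.2013]
ee_rot: [0.0, 0.095, 0.996, -0.0]
force: [-0.3, 0.4, 0.0]
grip_width: 0.0596
grip_force: 0.0
```

Run:
```python
from h import *
shift([.483,-.192,.20],79)
c=imaging.read_camera("wrist");cv2.imwrite("pics/w1.png",c["pixels"][:,:,::-1]);np.save("w1.npy",c,allow_pickle=True)
print(-c["R"].T@c["t"],c["R"].round(3).tolist(),proj(c,[[.4833,-.1915,.03],[.5834,-.211,.015]]))
```

```text
pos [ 0.4826 -0.1889  0.2013] yaz 79.13 tilt z [ 6.e-04 -2.e-04 -1.e+00] F [-0.26  0.44  0.01]
shift [-0.001  -0.0029  0.0013] spin 0.13
[ 0.41482237 -0.17622672  0.32104877] [[0.189, 0.982, 0.0], [0.946, -0.183, 0.268], [0.263, -0.05, -0.963]] [[276.64838097 194.71851277]
 [276.75750942 283.68000806]]
```

View pics/w1.png

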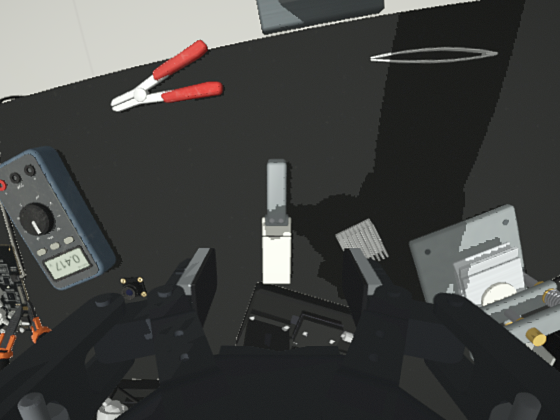

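The wrist view shows the handle at (277,190) and the blade tip at (277,283), matching the prediction. The cell is at the right, around (470,270).

Run:
```python
from h import *
c=np.load("w1.npy",allow_pickle=True).item();im=c["pixels"]
g=im.min(2);m=np.zeros_like(g);m[215:295,255:300]=(g[215:295,255:300]>150)*255
k=max(cv2.findContours(m,0,1)[0],key=cv2.contourArea);r=cv2.minAreaRect(k);print(r)
def fit(ys,lo,hi,th,z):
    L=[];Rr=[]
    for y in ys:
        x=np.where(g[y,lo:hi]>th)[0]+lo; L.append((x[0]-.5,y));Rr.append((x[-1]+.5,y))
    P=ray(c,L,z);Q=ray(c,Rr,z);M=(P+Q)/2
    v=np.polyfit(M[:,0],M[:,1],1);print("yaw",np.degrees(np.arctan(v[0])),"width",np.linalg.norm(P-Q,axis=1).mean(),"y at x=.483",np.polyval(v,.483),"x .583",np.polyval(v,.583))
fit(range(240,280),250,305,150,.017)
fit(range(165,212),255,300,80,.03)
print(ray(c,[[277,r[0][1]+max(r[1])/2]],.016), [int(g[y,277]) for y in range(150,170)],[int(g[y,277]) for y in range(276,292)],g[190,260:295])
```

```text
((276.0, 250.5), (65.0, 28.0), 90.0)
yaw -11.40183922646665 width 0.028807575868602765 y at x=.483 -0.19161970128058298 x .583 -0.2117865788057799
yaw -11.313289582205961 width 0.017605159193408746 y at x=.483 -0.19213258958988566 x .583 -0.21213868329078522
[[ 0.58209388 -0.21047423  0.016     ]] [51, 51, 51, 49, 51, 50, 50, 49, 57, 81, 92, 92, 105, 150, 174, 185, 188, 187, 187, 186] [244, 244, 244, 244, 244, 248, 250, 173, 61, 42, 28, 21, 25, 26, 28, 27] [ 50  50  51  51  50  45  56 127 167 182 185 185 183 182 181 180 178 177
 176 176 176 176 176 167 150 116  58  26  28  28  41  51  51  50  51]
```

Emit:
send_rows --pt "0.06 0 -0.002 0.05 0.5" --pt "0.06 0 -0.002 0.1 0.5" --pt "0.06 0 -0.002 0.14 0.5" --pt "0.06 0 -0.002 0.165 0.5" --pt "0.06 0 -0.002 0.176 0.5" --pt "0.06 0 -0.002 0.176 0.5" --pt "0.06 0 -0.002 0.176 0.5" --pt "0.01 0 -0.002 0.176 0.5" --pt "0.01 0 -0.002 0.176 0.5" --pt "0.01 0 -0.002 0.176 0.5" --force 60

```text
clock: 3.25
tool_pos: [0.4828, -0.1921, 0.0259]
ee_rot: [0.001, 0.1, 0.995, -0.0]
force: [-4.7, 1.3, 39.2]
grip_width: 0.017
grip_force: 52.4
```

Run:
```python
from h import *
shift([.483,-.192,.10],79)
```

```text
pos [ 0.4828 -0.1921  0.0259] yaz 78.56 tilt z [ 1.4e-03 -6.0e-04 -1.0e+00] F [-4.67  1.29 39.18]
shift [-0.0003  0.0001 -0.0741] spin -0.44
```

Emit:
send_rows --pt "0.01 0 0 -0.01 0" --pt "0.01 0 0 -0.03 0" --pt "0.01 0 0 -0.06 0" --pt "0.01 0 0 -0.08 0" --pt "0.01 0 0 -0.08 0" --pt "0.01 0.03 0.04 -0.08 -6" --pt "0.01 0.05 0.08 -0.08 -12" --pt "0.01 0.06 0.12 -0.08 -18" --pt "0.01 0.06 0.155 -0.08 -22.4" --pt "0.01 0.06 0.155 -0.08 -22.4"

```text
clock: 4.25
tool_pos: [0.4541, -0.025, 0.1043]
ee_rot: [-0.0, -0.099, 0.995, 0.0]
force: [-0.2, 0.3, -0.3]
grip_width: 0.0168
grip_force: 58.8
```

Run:
```python
from h import *
c=imaging.read_camera("wrist");cv2.imwrite("pics/w2.png",c["pixels"][:,:,::-1]);np.save("w2.npy",c,allow_pickle=True)
c=imaging.read_camera("scene");np.save("s2.npy",c,allow_pickle=True)
o=proj(c,[[.55,0,.07]])[0].astype(int);print(o);p=c["pixels"][o[1]-70:o[1]+60,max(o[0]-110,0):o[0]+80,::-1]
cv2.imwrite("pics/s2.png",cv2.resize(p,None,fx=4,fy=4,interpolation=2))
shift([.4533,-.0272,.10],101)
```

```text
[278 208]
pos [ 0.4539 -0.0275  0.1043] yaz 101.03 tilt z [-8.e-04 -2.e-04 -1.e+00] F [ 0.18 -0.31 -0.77]
shift [0.0006 0.0004 0.0043] spin 0.03
```

View pics/w2.png

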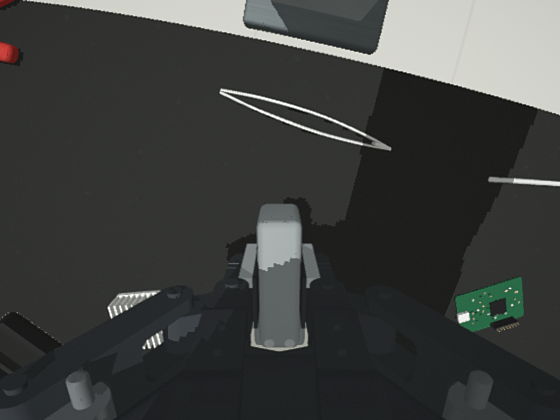

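View pics/s2.png

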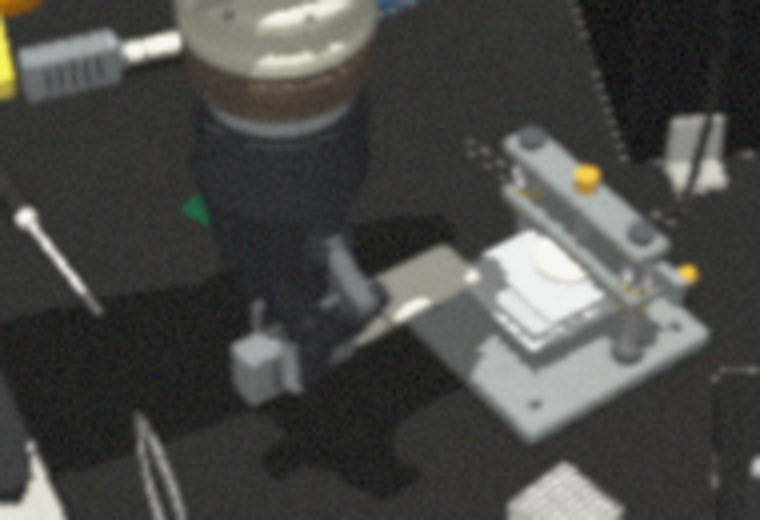

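The reference is held straight: handle at (279,275) in the wrist view, blade level in the scene crop and pointing at the mouth. I'll refine the mouth from the earlier close wrist picture and check the blade in the scene view.

Run:
```python
from h import *
c=np.load("w1.npy",allow_pickle=True).item();im=c["pixels"]
cv2.imwrite("pics/w1c.png",cv2.resize(im[200:310,405:555,::-1],None,fx=5,fy=5,interpolation=2))
```

```text
(no output)
```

View pics/w1c.png

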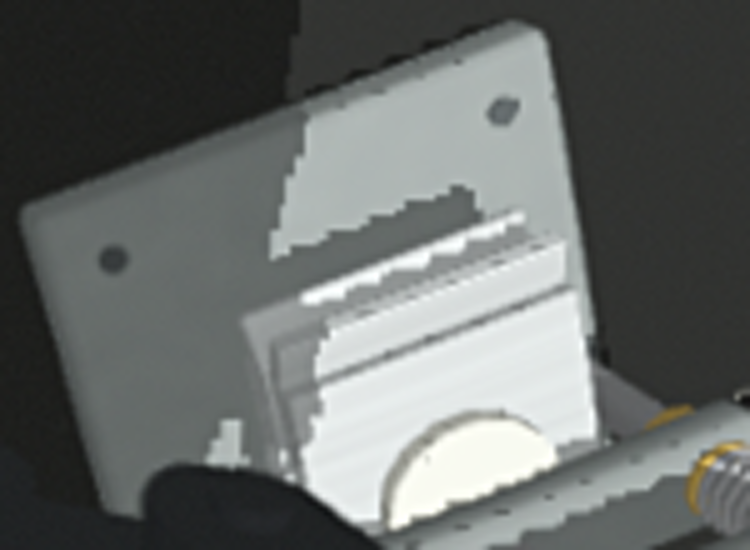

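The crop shows the lower lip's front edge from (243,318) to (522,212) and the upper lip's from (272,345) to (563,240). The base front edge runs from (30,215) to (545,35).

Run:
```python
from h import *
c=np.load("w1.npy",allow_pickle=True).item()
f=lambda pts:np.array([[405+x/5,200+y/5] for x,y in pts])-.4
for n,p,z in(("base",[(30,215),(540,30)],.015),("low",[(243,318),(522,212)],.040),("up",[(272,345),(563,240)],.050)):
    P=ray(c,f(p),z);d=P[1]-P[0];print(n,P.round(4).tolist(),"yaw",np.degrees(np.arctan2(-d[0],d[1])),"len",np.linalg.norm(d),"mid",P.mean(0).round(4))
c=np.load("s2.npy",allow_pickle=True).item()
u=np.array([np.cos(np.radians(11)),np.sin(np.radians(11))]);g=np.array([.4539,-.0275]);t=g+.102*u
z=.1043-.0259+.015
# scene crop offset (168,138) x4: tip corners near (450,245),(480,275)
n=np.array([-u[1],u[0]])
P=[np.r_[t+s*.014*n,z] for s in(1,-1)]+[np.r_[.577-.0,-.003,.044]]
print((proj(c,P)-[168,138])*4)
```

```text
base [[0.5638, -0.0644, 0.015], [0.5445, 0.0477, 0.015]] yaw 9.768925220929432 len 0.1137970738820286 mid [ 0.5542 -0.0084  0.015 ]
low [[0.5825, -0.0322, 0.04], [0.5715, 0.0263, 0.04]] yaw 10.635035608880298 len 0.059510692282357225 mid [ 0.577  -0.0029  0.04  ]
up [[0.5836, -0.0316, 0.05], [0.5737, 0.0279, 0.05]] yaw 9.416754478365908 len 0.06032450490211179 mid [ 0.5787 -0.0019  0.05  ]
[[441.00525435 241.14100195]
 [475.03765663 273.33545197]
 [490.7439634  305.27339101]]
```

Run:
```python
from h import *
shift([.4629,-.0239,.058],100.4)
```

```text
pos [ 0.4539 -0.0275  0.1043] yaz 101.03 tilt z [-8.e-04 -2.e-04 -1.e+00] F [ 0.18 -0.31 -0.77]
shift [-0.0095  0.0018  0.0463] spin 0.63
```

Emit:
send_rows --pt "0.01 0 0.002 0.01 0.6" --pt "0.01 0 0.002 0.022 0.6" --pt "0.01 0 0.002 0.034 0.6" --pt "0.01 -0.003 0.002 0.043 0.6" --pt "0.01 -0.006 0.002 0.0463 0.6" --pt "0.01 -0.0095 0.002 0.0463 0.6" --pt "0.01 -0.0095 0.002 0.0463 0.6" --pt "0.01 -0.0095 0.002 0.0463 0.6" --pt "0.01 -0.0095 0.002 0.0463 0.6" --pt "0.01 -0.0095 0.002 0.0463 0.6"

```text
clock: 5.35
tool_pos: [0.4633, -0.0243, 0.0589]
ee_rot: [0.0, -0.09, 0.996, -0.0]
force: [0.6, 0.1, -1.0]
grip_width: 0.0172
grip_force: 58.8
```

Run:
```python
from h import *
c=imaging.read_camera("scene");np.save("s3.npy",c,allow_pickle=True)
cv2.imwrite("pics/s3.png",cv2.resize(c["pixels"][170:270,230:360,::-1],None,fx=6,fy=6,interpolation=2))
shift([.5318,-.0113,.058],100.4)
o=env.get_obs()["tool_pos"]
u=np.array([np.cos(np.radians(10.4)),np.sin(np.radians(10.4))]);n=np.array([-u[1],u[0]]);b=o[:2]-.001*u;z=o[2]-.0109
P=[np.r_[b+.102*u+s*.014*n,z] for s in(1,-1)]+[np.r_[b+.047*u+s*.014*n,z+.002] for s in(1,-1)]+[np.r_[np.array([.577,-.003])+s*.03*n,.040] for s in(1,-1)]
print(((proj(c,P)-[230,170])*6).round(0).tolist())
```

```text
pos [ 0.4632 -0.0242  0.0588] yaz 100.36 tilt z [ 4.e-04  0.e+00 -1.e+00] F [-0.35  0.1  -0.13]
shift [-0.0698  0.0004  0.0008] spin -0.04
[[307.0, 253.0], [356.0, 301.0], [176.0, 316.0], [224.0, 366.0], [312.0, 224.0], [417.0, 326.0]]
```

View pics/s3.png

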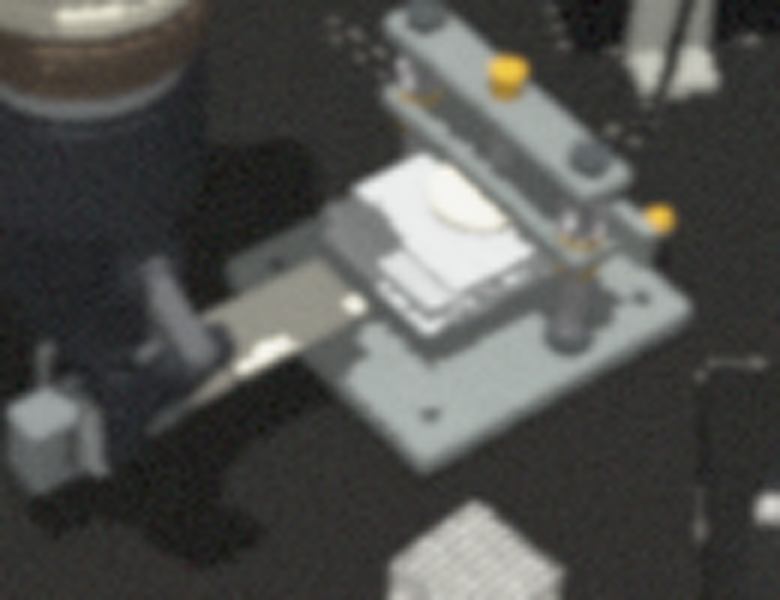

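The tip corners are at (322,260) and (370,305), the lower lip at (322,230)–(428,335). Both are offset alike from the prediction, so their relative pose is right. I'll go in part way.

Emit:
send_rows --pt "0.01 -0.005 0 0.0005 0" --pt "0.01 -0.01 0 0.0005 0" --pt "0.01 -0.015 0 0.0005 0" --pt "0.01 -0.019 0 0.0005 0" --pt "0.01 -0.023 0 0.0005 0" --pt "0.01 -0.027 0 0.0005 0" --pt "0.01 -0.031 0 0.0005 0" --pt "0.01 -0.035 0 0.0005 0" --pt "0.01 -0.035 0 0.0005 0" --pt "0.01 -0.035 0 0.0005 0"

```text
clock: 6.4
tool_pos: [0.498, -0.0179, 0.058]
ee_rot: [0.0, -0.09, 0.996, 0.0]
force: [1.5, -0.4, -4.5]
grip_width: 0.0171
grip_force: 58.5
```

Run:
```python
from h import *
shift([.5318,-.0113,.058],100.4);print(env.get_obs()["moment"].round(2))
```

```text
pos [ 0.498  -0.0179  0.058 ] yaz 100.36 tilt z [ 6.e-04  1.e-04 -1.e+00] F [ 1.49 -0.4  -4.45]
shift [-0.0345  0.0004  0.0001] spin -0.04
[-0.06  0.11 -0.06]
```

Downward load is 4.5 N: the blade is carrying the upper plate. I'll lower onto the lower plate while advancing.

Emit:
send_rows --pt "0.01 -0.002 0 0.0003 0" --pt "0.01 -0.004 0 0.0006 0" --pt "0.01 -0.006 0 0.0006 0" --pt "0.01 -0.008 0 0.0006 0" --pt "0.01 -0.01 0 0.0006 0" --pt "0.01 -0.012 0 0.0006 0" --pt "0.01 -0.014 0 0.0006 0" --pt "0.01 -0.014 0 0.0006 0" --pt "0.01 -0.014 0 0.0006 0" --pt "0.01 -0.014 0 0.0006 0"

```text
clock: 7.4
tool_pos: [0.5118, -0.0154, 0.0576]
ee_rot: [0.001, -0.09, 0.996, 0.0]
force: [1.0, -0.1, -2.8]
grip_width: 0.0171
grip_force: 58.7
```

Run:
```python
from h import *
shift([.5318,-.0113,.058],100.4);print(env.get_obs()["moment"].round(2))
```

```text
pos [ 0.5118 -0.0154  0.0576] yaz 100.36 tilt z [ 1.1e-03  1.0e-04 -1.0e+00] F [ 1.03 -0.12 -2.76]
shift [-0.0204  0.0004 -0.0004] spin -0.04
[-0.05 -0.18 -0.  ]
```

Emit:
send_rows --pt "0.01 -0.002 0 0.0002 0" --pt "0.01 -0.004 0 0.0004 0" --pt "0.01 -0.006 0 0.0004 0" --pt "0.01 -0.008 0 0.0004 0" --pt "0.01 -0.01 0 0.0004 0" --pt "0.01 -0.012 0 0.0004 0" --pt "0.01 -0.014 0 0.0004 0" --pt "0.01 -0.016 0 0.0004 0" --pt "0.01 -0.016 0 0.0004 0" --pt "0.01 -0.016 0 0.0004 0"

```text
clock: 8.4
tool_pos: [0.5275, -0.0125, 0.0572]
ee_rot: [0.0, -0.09, 0.996, 0.0]
force: [-1.1, -0.2, 2.0]
grip_width: 0.0168
grip_force: 59.3
```

Run:
```python
from h import *
shift([.5318,-.0113,.058],100.4);print(env.get_obs()["moment"].round(2))
for n in("scene","top"):
    c=imaging.read_camera(n);np.save(n+"4.npy",c,allow_pickle=True)
    if n=="scene":A=cv2.resize(c["pixels"][180:260,255:345,::-1],None,fx=4.4,fy=4.4,interpolation=2)
    else:B=cv2.resize(c["pixels"][155:235,240:330,::-1],None,fx=4.4,fy=4.4,interpolation=2)
cv2.imwrite("pics/f4.png",np.hstack([A,B]))
```

```text
pos [ 0.5275 -0.0125  0.0572] yaz 100.36 tilt z [ 9.e-04  1.e-04 -1.e+00] F [-1.12 -0.19  1.96]
shift [-0.0044  0.0004 -0.0008] spin -0.04
[-0.02  0.15  0.01]
```

View pics/f4.png

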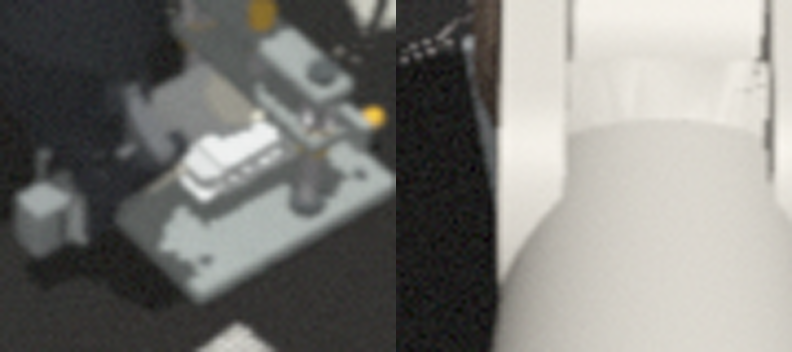

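Scene view (left) shows the blade well between the plates, under the upper lip at (230,130). The top view is blocked by the arm. Fz has reversed to +2 N, so the blade now rests on the lower plate. I'll find the dark line numerically with profiles along the blade.

Run:
```python
from h import *
u=np.array([np.cos(np.radians(10.4)),np.sin(np.radians(10.4))]);n=np.array([-u[1],u[0]])
def prof(f,o,off,dz,w,S):
    c=np.load(f,allow_pickle=True).item();g=c["pixels"].mean(2).astype(np.float32)
    for ww in w:
        P=[np.r_[o[:2]-.001*u+s*u+ww*n,o[2]-.0109+dz] for s in S]
        q=proj(c,P)+off
        v=cv2.remap(g,q[:,0].astype(np.float32)[None],q[:,1].astype(np.float32)[None],1)[0]
        print(f,ww,list(zip((S*1000).astype(int).tolist(),v.astype(int).tolist())))
S=np.arange(.024,.112,.002)
off=np.array([2,1.2])
prof("s3.npy",[.4632,-.0242,.0588],off,.002,[.008,0,-.008,-.011],S)
prof("scene4.npy",[.5275,-.0125,.0572],off,.002,[.008,0,-.008,-.011],np.arange(.024,.07,.002))
c=np.load("w2.npy",allow_pickle=True).item();g=c["pixels"].mean(2)
print(g[195:235,279].astype(int).tolist())
print(((ray(c,[[279,r] for r in range(200,226,2)],.1043-.0259+.030)[:,:2]-[.4539,-.0275])@[.9816,.1908]).round(4))
c=imaging.read_camera("wrist");g=c["pixels"].mean(2);print(g[195:235,279].astype(int).tolist())
```

```text
s3.npy 0.008 [(24, 57), (26, 62), (28, 62), (30, 62), (32, 64), (34, 69), (36, 75), (38, 93), (40, 112), (42, 120), (44, 121), (46, 118), (48, 105), (50, 86), (52, 80), (54, 83), (56, 103), (58, 127), (60, 139), (62, 143), (64, 143), (66, 142), (68, 143), (70, 143), (72, 144), (74, 143), (76, 143), (78, 144), (80, 144), (82, 145), (84, 144), (86, 145), (88, 144), (90, 144), (92, 143), (94, 142), (96, 142), (98, 137), (100, 126), (102, 108), (104, 95), (106, 94), (108, 104), (110, 119)]
s3.npy 0 [(24, 43), (26, 46), (28, 51), (30, 55), (32, 58), (34, 64), (36, 78), (38, 93), (40, 102), (42, 106), (44, 102), (46, 94), (48, 79), (50, 67), (52, 68), (54, 90), (56, 120), (58, 138), (60, 144), (62, 144), (64, 142), (66, 143), (68, 145), (70, 144), (72, 144), (74, 144), (76, 143), (78, 145), (80, 144), (82, 143), (84, 143), (86, 145), (88, 144), (90, 144), (92, 143), (94, 142), (96, 140), (98, 136), (100, 126), (102, 106), (104, 94), (106, 93), (108, 102), (110, 118)]
s3.npy -0.008 [(24, 39), (26, 39), (28, 42), (30, 44), (32, 50), (34, 55), (36, 60), (38, 70), (40, 77), (42, 86), (44, 87),
[... 1731 characters left out ...]
), (34, 74), (36, 80), (38, 87), (40, 95), (42, 104), (44, 111), (46, 116), (48, 142), (50, 156), (52, 171), (54, 196), (56, 218), (58, 226), (60, 226), (62, 223), (64, 215), (66, 215), (68, 228), (70, 237)]
[50, 51, 51, 52, 51, 51, 51, 49, 61, 91, 99, 99, 99, 100, 100, 100, 100, 102, 102, 102, 102, 103, 102, 102, 102, 112, 129, 144, 158, 163, 165, 168, 171, 173, 175, 175, 175, 175, 174, 175]
[-0.0383 -0.0375 -0.0368 -0.036  -0.0352 -0.0344 -0.0336 -0.0328 -0.032
 -0.0312 -0.0304 -0.0296 -0.0288]
[124, 125, 125, 124, 125, 125, 94, 75, 113, 190, 201, 199, 199, 200, 200, 201, 203, 203, 204, 204, 204, 194, 202, 205, 205, 220, 239, 254, 255, 255, 255, 255, 255, 255, 255, 255, 255, 255, 255, 255]
```

Run:
```python
from h import *
u=np.array([np.cos(np.radians(10.4)),np.sin(np.radians(10.4))]);n=np.array([-u[1],u[0]])
c=np.load("s3.npy",allow_pickle=True).item();g=c["pixels"].mean(2).astype(np.float32)
o=np.array([.4632,-.0242]);f=lambda p:np.array(p)/6+[230,170]-.4
for nm,p,z in(("tip",[(322,260),(370,305)],.0479),("low",[(322,230),(428,335)],.040)):
    P=ray(c,f(p),z)[:,:2]-o;print(nm,(P@u).round(4),(P@n).round(4))
S=np.arange(.096,.136,.002)
for z in(.0479,.040):
  for ww in(.008,.0,-.008):
    q=proj(c,[np.r_[o+s*u+ww*n,z] for s in S]).astype(np.float32)
    print(z,ww,list(zip((S*1000).astype(int).tolist(),cv2.remap(g,q[:,0][None],q[:,1][None],1)[0].astype(int).tolist())))
A=np.hstack([cv2.resize(np.load(k,allow_pickle=True).item()["pixels"][195:245,x:x+50,::-1],None,fx=8,fy=8,interpolation=2) for k,x in(("s3.npy",245),("scene4.npy",275))])
cv2.imwrite("pics/cmp.png",np.clip(A*1.5,0,255))
```

```text
tip [0.1032 0.1038] [ 0.0095 -0.0171]
low [0.1167 0.1163] [ 0.0272 -0.034 ]
0.0479 0.008 [(96, 139), (98, 137), (100, 134), (102, 121), (104, 106), (106, 93), (108, 95), (110, 106), (112, 122), (114, 129), (116, 127), (118, 126), (120, 125), (122, 127), (124, 123), (126, 121), (128, 122), (130, 128), (132, 156), (134, 197), (136, 227)]
0.0479 0.0 [(96, 141), (98, 142), (100, 135), (102, 122), (104, 103), (106, 90), (108, 94), (110, 108), (112, 122), (114, 128), (116, 129), (118, 134), (120, 141), (122, 143), (124, 142), (126, 140), (128, 147), (130, 164), (132, 201), (134, 224), (136, 232)]
0.0479 -0.008 [(96, 147), (98, 153), (100, 154), (102, 142), (104, 115), (106, 98), (108, 96), (110, 107), (112, 125), (114, 139), (116, 155), (118, 184), (120, 210), (122, 220), (124, 222), (126, 220), (128, 212), (130, 209), (132, 220), (134, 232), (136, 234)]
0.04 0.008 [(96, 144), (98, 143), (100, 142), (102, 142), (104, 139), (106, 127), (108, 111), (110, 96), (112, 92), (114, 101), (116, 115), (118, 127), (120, 128), (122, 127), (124, 127), (126, 129), (128, 126), (130, 125), (132, 128), (134, 134), (136, 158)]
0.04 0.0 [(96, 143), (98, 143), (100, 142), (102, 142), (104, 140), (106, 130), (108, 112), (110, 95), (112, 92), (114, 98), (116, 115), (118, 129), (120, 139), (122, 163), (124, 198), (126, 213), (128, 218), (130, 219), (132, 212), (134, 204), (136, 211)]
0.04 -0.008 [(96, 143), (98, 147), (100, 168), (102, 206), (104, 222), (106, 214), (108, 160), (110, 108), (112, 101), (114, 126), (116, 165), (118, 181), (120, 172), (122, 174), (124, 198), (126, 218), (128, 222), (130, 221), (132, 217), (134, 210), (136, 215)][ WARN:0@0.636] global loadsave.cpp:1063 imwrite_ Unsupported depth image for selected encoder is fallbacked to CV_8U.
```

View pics/cmp.png

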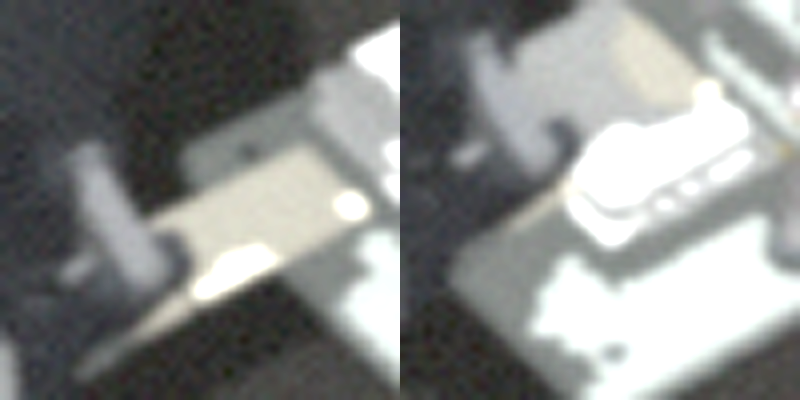

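The right panel shows the blade under the lips with the mouth's front corner near (570,195). The finger hides most of the blade ahead of it. The independent estimates leave about 3–5 mm to go, so I'll advance 4.2 mm.

Emit:
send_rows --pt "0.01 -0.001 0 0 0" --pt "0.01 -0.002 0 0 0" --pt "0.01 -0.003 0 0 0" --pt "0.01 -0.0042 0 0 0" --pt "0.01 -0.0042 0 0 0" --pt "0.01 -0.0042 0 0 0" --pt "0.01 -0.0042 0 0 0" --pt "0.01 -0.0042 0 0 0" --pt "0.01 -0.0042 0 0 0" --pt "0.01 -0.0042 0 0 0"

```text
clock: 9.55
tool_pos: [0.531, -0.0119, 0.0571]
ee_rot: [-0.0, -0.09, 0.996, -0.0]
force: [-3.7, -1.7, 3.8]
grip_width: 0.0167
grip_force: 59.6
```

Run:
```python
from h import *
shift([.5318,-.0113,.058],100.4);print(env.get_obs()["moment"].round(2))
c5=imaging.read_camera("scene");np.save("s5.npy",c5,allow_pickle=True)
u=np.array([np.cos(np.radians(10.4)),np.sin(np.radians(10.4))]);n=np.array([-u[1],u[0]])
S=np.arange(.034,.06,.001)
print((S*1000).round().astype(int).tolist())
for f,o in(("s3.npy",[.4632,-.0242,.0588]),("scene4.npy",[.5275,-.0125,.0572]),("s5.npy",env.get_obs()["tool_pos"])):
    c=np.load(f,allow_pickle=True).item();g=c["pixels"].mean(2).astype(np.float32)
    for ww in(-.012,-.014,-.016,-.018):
        q=proj(c,[np.r_[np.array(o[:2])+s*u+ww*n,o[2]-.0089] for s in S]).astype(np.float32)
        print(f,ww,cv2.remap(g,q[:,0][None],q[:,1][None],1)[0].astype(int).tolist())
```

```text
pos [ 0.531  -0.0119  0.0571] yaz 100.36 tilt z [-3.e-04 -1.e-04 -1.e+00] F [-3.72 -1.69  3.82]
shift [-0.0009  0.0004 -0.0009] spin -0.04
[-0.15  0.8   0.  ]
[34, 35, 36, 37, 38, 39, 40, 41, 42, 43, 44, 45, 46, 47, 48, 49, 50, 51, 52, 53, 54, 55, 56, 57, 58, 59]
s3.npy -0.012 [53, 55, 57, 58, 62, 65, 70, 73, 74, 75, 75, 76, 77, 81, 92, 102, 115, 127, 137, 145, 154, 160, 164, 174, 188, 199]
s3.npy -0.014 [61, 64, 68, 74, 81, 86, 89, 94, 101, 104, 103, 102, 106, 114, 127, 144, 161, 176, 186, 189, 189, 192, 201, 212, 220, 227]
s3.npy -0.016 [84, 91, 99, 103, 110, 116, 120, 123, 124, 124, 126, 123, 125, 138, 159, 182, 194, 209, 212, 220, 222, 219, 223, 225, 232, 235]
s3.npy -0.018 [108, 113, 115, 121, 125, 125, 127, 127, 129, 126, 121, 121, 127, 140, 153, 171, 187, 195, 204, 199, 199, 203, 208, 210, 206, 208]
scene4.npy -0.012 [39, 41, 42, 43, 45, 48, 53, 55, 56, 58, 62, 67, 69, 70, 76, 81, 87, 94, 98, 112, 124, 139, 154, 172, 181, 192]
scene4.npy -0.014 [49, 49, 52, 56, 59, 62, 64, 70, 75, 77, 78, 77, 84, 91, 98, 110, 121, 129, 140, 152, 167, 187, 200, 206, 216, 220]
scene4.npy -0.016 [72, 75, 79, 81, 86, 89, 92, 98, 101, 108, 110, 111, 113, 122, 136, 149, 153, 160, 168, 178, 192, 203, 214, 222, 225, 226]
scene4.npy -0.018 [101, 102, 105, 109, 109, 112, 114, 118, 122, 122, 124, 129, 139, 148, 156, 164, 171, 171, 173, 182, 195, 210, 220, 223, 226, 226]
s5.npy -0.012 [40, 41, 45, 47, 47, 49, 52, 57, 61, 63, 62, 66, 69, 72, 72, 82, 95, 103, 118, 131, 142, 152, 162, 167, 174, 182]
s5.npy -0.014 [50, 54, 56, 60, 65, 69, 74, 77, 79, 81, 82, 82, 83, 85, 100, 115, 133, 153, 173, 183, 192, 200, 205, 214, 211, 209]
s5.npy -0.016 [74, 77, 85, 90, 95, 100, 109, 108, 108, 108, 107, 108, 109, 115, 127, 149, 172, 187, 200, 215, 219, 222, 223, 223, 223, 220]
s5.npy -0.018 [101, 104, 110, 114, 122, 123, 123, 126, 126, 126, 123, 120, 120, 127, 139, 159, 179, 199, 213, 221, 225, 226, 226, 226, 224, 221]
```

Along the blade, the upper lip edge appears at 49.8 mm. With the dark line level with the mouth it should appear at 49.6 mm. Drag is 4 N, and the blade is lightly seated at 3.8 N on the lower plate. Handing in.

```bash
python3 -c "
from station import workorder;print(workorder.job_done())"
```

```text
the job is handed in; nothing more can be done
None
```

The job is handed in: the wide reference is still gripped, with its blade flat on the lower plate and the dark line level with the mouth's front edge to about 1 mm. That depth comes from position estimates because a finger hid the line. The narrow reference was not touched.

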